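# Hang the screwdriver on the balancer arm

## Robot

A 6-joint arm with a two-finger parallel gripper is mounted at the origin on the work surface. World frame = base frame: x ahead of the robot, y to its left, z up, the work surface at z = 0. Lengths are in mm, angles in rad, forces in N, time in s.
With the tool pointing down it reaches from about 400 to 925 mm from the base axis. Payload 12.5 kg.
Tool frame: the origin (TCP) lies at the very end of the fingers, on their centre line; the grasp point (between the pads) lies 19 mm behind it; z points along the fingers, y is the line along which they close (so a half turn about z gives the same grasp; the last joint's range is limited). The gripper opens to 95 mm and grips with 3 to 60 N. Pads are 20 mm wide; open, the fingers measure 119 mm over their backs; the gripper's body (75 mm by 180 mm) begins 59 mm behind the grasp point.
Start: joints at [-1.343, 0.491, 1.559, -0, 1.092, -0.106], TCP at [204.796, -590.513, 214.661] pointing down, gripper open.
Joint ranges: [-3.1, 3.1], [-0.84, 2.19], [0.05, 2.79], [-1.13, 4.28], [0.06, 2.93], [-2.69, 2.69]. Speed limits (rad/s): [2.22, 2.22, 2.79, 3.14, 3.14, 3.14].

## Interface

Orientations are given as [roll, pitch, yaw] about the fixed x, y, z axes, in that order (R = Rz(yaw) Ry(pitch) Rx(roll)).
In Python, from cell import * gives the robot as it stands.
- The arm moves only by the tool jog_arm, never from a script. Its argument "targets" is a list of rows, each an object with "turn": the turn, a rotation vector about the world's x, y, z in degrees, a list of three; "slide": the shift along the world's x, y, z in mm, a list of three; "claw": the opening in per cent of the stroke, from 0 (shut) to 100 (fully open). In form: [{"turn": [wx, wy, wz], "slide": [x, y, z], "claw": claw}, ...]. A call has 1 to 5 rows; each row shifts and turns the commanded pose from where the row before left it; what a row does not reach is not made up. A row lasts 1/8 s, in which the tool goes at most 62.5 mm and 10.7 degrees, less where a joint would pass 70% of its speed; a pose out of reach is approached as far as the arm can. A call with a gripper value outside its range is refused whole. The fingers move at their own pace and stop on an object; the grip force is fixed at half the most. Time passes only in rows, so rows that do not move let the fingers close. It gives the time, the measured TCP pose, the force, the opening and the grip force at its end, in the units of the state.
- state(): the state, without advancing time (a new reading comes with each control period).
- read_camera(name): name is "side" or "top" or "wrist"; returns a dict with "frame" (420x560x3 uint8, blue, green, red), "mtx" (3x3 intrinsics, pixels), "k1" (the pictures are not rectified: a ray, as slopes to the right and down, at radius r is drawn at 1 + k1 r^2 times it, then the intrinsics apply), "R" (3x3) and "t" (3): a world point X has camera coordinates R X + t. Camera axes: x right, y down, z forward; pixel columns grow to the right and rows downward; lengths in mm; the calibration is good to about 2 mm. A picture is of the moment at which its call begins. There is no depth.
- job_done(): hands the job in; it is judged then, once.
Trained networks look in the newest picture that a camera, given by its name, has taken for a name from the list of things; names that differ only in an ending like _2 or _b are one class to them, and where a whole thing is asked for, a point or a joint stands for the part that bears it (a point fixed in the world has none). Each returns a list of dicts, best first, with "conf" (0 to 1); they miss things now and then, are a little off and sometimes report something else, mostly with a low value. They report only what shows in the picture. A call takes as long as a camera call. They do not tell look-alikes from the thing itself.
- look_for(query, camera): "xy" ([column, row] in pixels, amid what is visible of it).
The state is a dict: "t": time; "joints": joint angles; "qvel": joint speeds; "tau": joint torques, N m; "eef_pos": TCP position; "tcp_rot": TCP orientation; "ft_force": force on the tool from outside, world axes, zero at the start; "moment": the same for the moment, N m; "opening": opening from 0.0 (shut) to 1.0 (fully open); "grip_force": force on a finger pad.
Only numpy, scipy, OpenCV 4.12 (cv2) and the standard library are available. Lean on these libraries where they do the work, as an engineer would, in place of code of your own. Each camera call takes 0.05 s, during which the arm holds its last target. There are 200 camera calls.

## Task

Pull the balancer arm's sprung hook down by its knob, hook it under the wire bail of the battery screwdriver in the bench stand, and ease it up under control, never letting it spring up, so that the screwdriver is lifted out of the stand. Then swing the arm so that the screwdriver hangs over the middle of the bare lamp plate on the white board, with the arm fully up, and let go, leaving it hanging still. Leave the other things on the table where they lie.

Things in the scene. Friction and masses are not known exactly. Their poses are not given: they have to be found in the camera images.
- hook_knob (a point): Grip point in the black ribbed round knob (upright, 27 mm across, 22 mm above and below this point) at the free end of the grey balancer arm. Knob and hook are one piece that swivels about the vertical and stays upright; turning the gripped knob turns the hook. The arm's sleeve (32 mm across) and two thin rods lie right below the knob; nothing is above it. x axis: the way the hook's tip points.
- hook_seat (a point): Lowest inside point of the 8 mm steel hook, on the swivel axis, 88 mm straight below hook_knob; x axis as hook_knob. Height 0.243 m with the arm fully up. The hook's underside is 8 mm below this point; its open tip stands at +x (end 25 mm out, top 14 mm above this point), its back reaches 22 mm to -x. A wire can come in over the tip, from 14 to 38 mm above this point (arm above that).
- bal_lift (a joint): Sprung lift of the arm, rad: 0 = fully up (hook_knob 0.331 m above the table), growing as the hook is pulled down, 0.03 rad per 10 mm, to a stop at 0.32 (108 mm down). A spring pulls the hook up, 9 N at the top to 10 N low, so it shoots up if let go low, even with the screwdriver on. Sideways the arm follows the knob over the whole work area and stays where it is left.
- driver: Compact battery screwdriver standing upright, nose down, in the stand: black with grey collar, 37 mm across, 137 mm tall without its bail, about 0.42 kg. Origin at the underside of its nose, on its axis; z points up along it. The nose rests 10 mm above the table.
- driver_bail (a point): Middle of the bail's crossbar on top of the screwdriver, on its axis, 180 mm above its nose, 0.190 m above the table as it stands. The bail is an upright loop of 5 mm steel wire; its crossbar runs along this frame's y, 36 mm long (loop 52 mm wide outside), so a hook goes under it along x, from either side. Free height under it 40 mm, down to the domed top.
- stand: Fixed round bench stand, steel, base 100 mm across and 8 mm thick with a tube 45 mm across whose mouth is 46 mm above the table; the screwdriver's nose sits 36 mm below the mouth. Origin: centre of its underside.
- lamp_mid (a point): Middle of the bare black lamp plate (90 x 130 mm, lens off, two bulb holders, two screws standing proud, all lower than 33 mm above the table) on the fixed white board (190 x 240 x 12 mm; its tallest fitting, an aluminium angle, reaches 50 mm above the table). The point is on the plate, 20 mm above the table.
- meter: Bystander: black and yellow multimeter lying flat, 154 x 79 x 42 mm.
- lens: Bystander: amber and red lamp lens lying face up, 132 x 98 x 34 mm.
- pliers: Bystander: pliers with yellow grips, 160 mm long, 16 mm thick.
- relay: Bystander: black relay, 30 x 30 x 32 mm.
- handdriver: Bystander: hand screwdriver, 180 mm long.
- spanner: Bystander: steel spanner, 150 mm long.
- screwtin: Bystander: round tin of screws, 68 mm across, 22 mm high.
Not all that is in view belongs to the job. What is shaped like the driver but green, purple or red is not meant.

How it is judged:
By the outcome, as a careful person would: the job done as asked, in the order asked, and still so for the second after the job is handed in, with the robot touching nothing.
It also fails if it takes over 69 s, if anything falls off the work surface, if the arm or the gripper's body presses on something with over 40 N, if the wrist force passes 120 N, or if a joint passes its speed limit or range.

## Working session

There is one attempt and no reset: what is moved stays moved. The work goes in short steps, Python scripts to look and compute and a tool call to move; the robot and the scene stay as the last step left them, time stands still between calls to the robot, and variables do not carry over. Pictures are saved under pics/ and viewed, at most 10 in all, crops included, and the job is handed in when it is done.

Besides the shell and the picture viewer there is one more tool, called after ">>>" as name([rows], argument=value, ...), one row to a line, values as JSON. jog_arm: Moves the arm, as the interface text tells. Its arguments: {"type":"object","properties":{"targets":{"type":"array","items":{"type":"object","properties":{"turn":{"type":"array","items":{"type":"number"}},"slide":{"type":"array","items":{"type":"number"}},"claw":{"type":"number"}}}}},"required":["targets"]}

```bash
mkdir -p pics; cat > h.py <<'E'
from cell import *
import numpy as np, cv2
def ray(c,uv):
    p=cv2.undistortPoints(np.array([[uv]],float),c['mtx'],np.array([c['k1'],0,0,0.]))[0,0]
    R=np.array(c['R']);t=np.array(c['t']).ravel()
    return -R.T@t, R.T@np.array([p[0],p[1],1.])
def atz(c,uv,z):
    o,d=ray(c,uv); return o+d*(z-o[2])/d[2]
def proj(c,X):
    p=np.array(c['R'])@np.array(X,float)+np.array(c['t']).ravel()
    x=p[:2]/p[2]; x=x*(1+c['k1']*(x@x)); m=np.array(c['mtx']); return np.array([m[0,0]*x[0]+m[0,2],m[1,1]*x[1]+m[1,2]])
def tri(a,b):
    (o1,d1),(o2,d2)=a,b
    s=np.linalg.lstsq(np.c_[d1,-d2],o2-o1,rcond=None)[0]
    p,q=o1+s[0]*d1,o2+s[1]*d2
    return (p+q)/2,np.linalg.norm(p-q)
E
python3 - <<'E'
from h import *
s=state();print(s['t'],s['eef_pos'],s['tcp_rot'],s['ft_force'])
for n in("top","side"):
    c=read_camera(n);cv2.imwrite(f'pics/{n}0.png',cv2.resize(c['frame'],(784,588)))
    o,_=ray(c,(280,210));print(n,o,c['mtx'],c['k1'])
    for q in("hook_knob","hook_seat","driver","driver_bail","stand","lamp_mid"):
        print(q,[(np.round(r['xy']),round(r['conf'],2)) for r in look_for(q,n)])
E
```

```text
0.0 [ 204.73381743 -590.25578999  214.06871078] [-3.14049257e+00 -1.18725976e-04  3.33799248e-01] [ 0.08539066  0.78051121 -0.30215043]
top [ 501.01969284  -52.92487765 1098.73875685] [[388.41869763   0.         276.27735873]
 [  0.         388.41869763 210.67711868]
 [  0.           0.           1.        ]] 0.025440745150466012
hook_knob [(array([211., 237.]), 0.6)]
hook_seat [(array([213., 237.]), 0.45)]
driver [(array([384., 207.]), 0.86), (array([408., 185.]), 0.82), (array([385., 246.]), 0.77), (array([337., 222.]), 0.62), (array([253., 250.]), 0.19)]
driver_bail [(array([387., 244.]), 0.94), (array([382., 203.]), 0.93), (array([408., 186.]), 0.81), (array([335., 223.]), 0.73)]
stand [(array([321., 227.]), 0.79)]
lamp_mid [(array([165., 220.]), 0.7)]
side [ 230.92271295  522.85572128 1040.02612762] [[440.93555612   0.         276.83190603]
 [  0.         440.93555612 205.10222072]
 [  0.           0.           1.        ]] -0.03830823328712906
hook_knob [(array([265., 224.]), 0.63)]
hook_seat [(array([264., 224.]), 0.74)]
driver [(array([302., 197.]), 0.84), (array([342., 173.]), 0.64), (array([311., 162.]), 0.57)]
driver_bail [(array([337., 177.]), 0.88), (array([306., 197.]), 0.86), (array([308., 162.]), 0.66), (array([301., 143.]), 0.55), (array([266., 223.]), 0.37), (array([260., 222.]), 0.33)]
stand [(array([304., 219.]), 0.93)]
lamp_mid [(array([212., 351.]), 0.64), (array([290., 276.]), 0.45)]
```

View pics/top0.png

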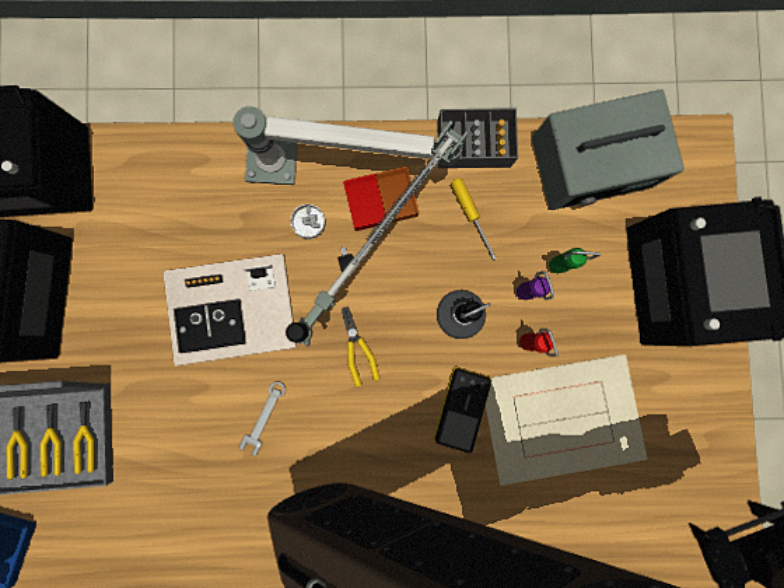

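View pics/side0.png

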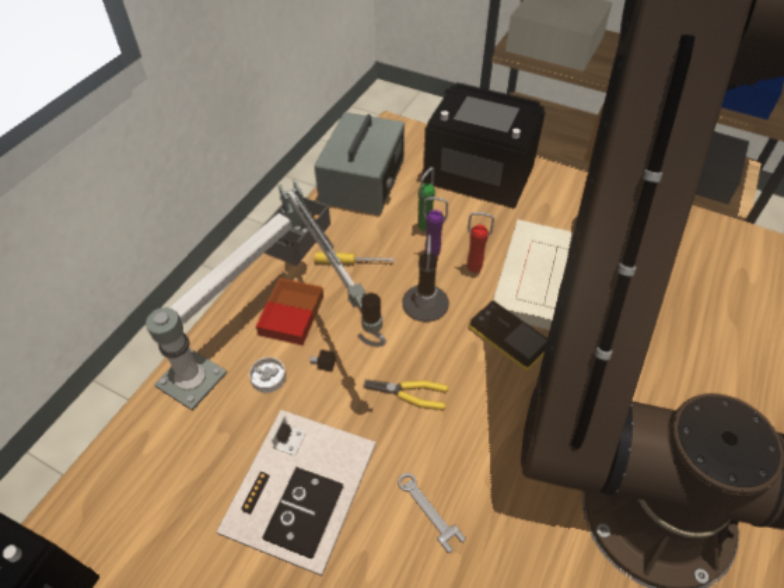

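The top view shows the black driver in its stand (resized pixel 465,312), the knob at (298,332) and the lamp plate at (209,326). The green, purple and red look-alikes are on the right. I'll zoom in on the bail, hook and plate.

```bash
python3 - <<'E'
from h import *
T=read_camera("top");S=read_camera("side")
def crop(c,u,v,w=36,h=27):
    return cv2.resize(c['frame'][v-h:v+h,u-w:u+w],(396,297),interpolation=cv2.INTER_CUBIC)
m=np.vstack([np.hstack([crop(T,336,222),crop(S,305,190)]),np.hstack([crop(T,214,237),crop(S,264,230)])])
cv2.imwrite('pics/m1.png',m)
k=atz(T,(213,237),353);print('knob',k)
print('knob tri',tri(ray(T,(213,237)),ray(S,(265,214))))
print('stand',atz(T,(330,224),4),atz(S,(304,216),4))
print('lamp',atz(T,(149.3,232.8),20),atz(S,(216.5,365.5),20))
for z in (190,):print('bail',atz(T,(340,220.5),z),atz(S,(307,173),z))
E
```

```text
knob [510.10443777  53.86508277 353.        ]
knob tri (array([509.80368324,  54.64802588, 346.23012917]), np.float64(0.8501334961672219))
stand [ 544.11400154 -226.01320869    4.        ] [ 539.94661807 -222.75779434    4.        ]
lamp [529.46249362 275.71430181  20.        ] [527.55897082 277.51696515  20.        ]
bail [ 544.53849447 -220.38036168  190.        ] [ 538.98509435 -222.73957007  190.        ]
```

View pics/m1.png

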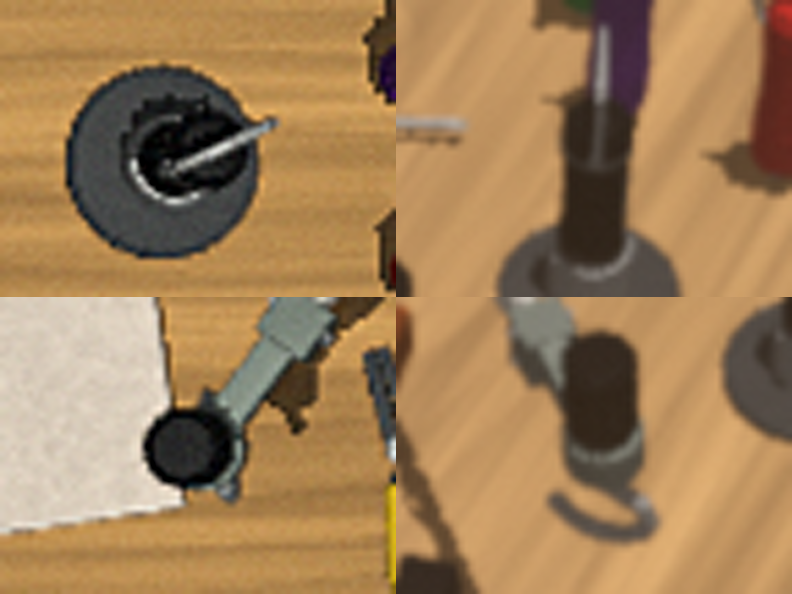

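```bash
python3 - <<'E'
from h import *
T=read_camera("top");S=read_camera("side")
print('elbow',tri(ray(T,(322,107)),ray(S,(210,143))))
k=atz(T,(178+187/5.5,210+(447-297)/5.5),353);print('knob top',k, 'side',atz(S,(228+(603-396)/5.5,203+(350-297)/5.5),353))
tip=atz(S,(256.9,239.5),255);print('tip',tip,'yaw from knob',np.degrees(np.arctan2(tip[1]-k[1],tip[0]-k[0])))
print('proj side pts')
for yaw in range(0,360,30):
    a=np.radians(yaw);p=lambda r,z:proj(S,[k[0]+r*np.cos(a),k[1]+r*np.sin(a),z])
    f=lambda q:np.round([396+(q[0]-228)*5.5,297+(q[1]-203)*5.5])
    print(yaw,'tip',f(p(22,255)),'back',f(p(-20,250)),'seat',f(p(0,239)))
# bail fits: crossbar corners for candidates in crop coordinates
for b in((543,-222),(541,-222)):
  for yaw in(-60,-67,-74):
    a=np.radians(yaw);r=[]
    for s in(-1,1):
      for z in(150,190):
        q=[b[0]+24*s*np.cos(a),b[1]+24*s*np.sin(a),z]
        r+=[np.round((proj(T,q)-[300,195])*5.5),np.round((proj(S,q)-[269,163])*5.5)+[396,0]]
    print(b,yaw,*r)
E
```

```text
elbow (array([ 810.25374432, -181.07318303,  217.4537878 ]), np.float64(4.751328481801136))
knob top [509.6259198   55.76928574 353.        ] side [507.20840039  55.45834062 353.        ]
tip [528.16862834  62.48415234 255.        ] yaw from knob 19.906829055722692
proj side pts
0 tip [556. 482.] back [650. 529.] seat [606. 526.]
30 tip [548. 505.] back [656. 508.] seat [606. 526.]
60 tip [556. 528.] back [648. 488.] seat [606. 526.]
90 tip [578. 545.] back [629. 473.] seat [606. 526.]
120 tip [606. 550.] back [604. 469.] seat [606. 526.]
150 tip [634. 542.] back [579. 475.] seat [606. 526.]
180 tip [654. 524.] back [561. 491.] seat [606. 526.]
210 tip [661. 501.] back [554. 512.] seat [606. 526.]
240 tip [652. 478.] back [561. 533.] seat [606. 526.]
270 tip [631. 462.] back [580. 548.] seat [606. 526.]
300 tip [603. 457.] back [606. 553.] seat [606. 526.]
330 tip [576. 465.] back [632. 546.] seat [606. 526.]
(543, -222) -60 [162. 176.] [598. 146.] [176. 173.] [601.  90.] [253. 120.] [590.  73.] [271. 115.] [593.  17.]
(543, -222) -67 [159. 170.] [592. 145.] [173. 167.] [595.  90.] [256. 126.] [595.  74.] [275. 121.] [599.  18.]
(543, -222) -74 [156. 164.] [586. 145.] [170. 160.] [589.  89.] [259. 132.] [601.  74.] [277. 127.] [605.  18.]
(541, -222) -60 [162. 181.] [601. 147.] [176. 178.] [605.  91.] [253. 125.] [593.  75.] [272. 119.] [596.  19.]
(541, -222) -67 [159. 175.] [595. 147.] [173. 171.] [599.  91.] [256. 131.] [599.  75.] [275. 125.] [602.  19.]
(541, -222) -74 [156. 169.] [589. 146.] [171. 165.] [593.  91.] [259. 137.] [605.  75.] [277. 132.] [608.  19.]
```

>>> jog_arm([
  {"turn": [0, 0, 0], "slide": [15, 35, 40], "claw": 55},
  {"turn": [0, 0, 0], "slide": [15, 35, 40], "claw": 55},
  {"turn": [0, 0, 0], "slide": [15, 35, 40], "claw": 55},
  {"turn": [0, 0, 0], "slide": [20, 40, 40], "claw": 55},
  {"turn": [0, 0, 0], "slide": [25, 45, 30], "claw": 55},
])

```text
t: 1.52
eef_pos: [295.1, -399.3, 406.4]
tcp_rot: [3.14, -0.0, 0.333]
ft_force: [-0.1, -1.4, -0.8]
opening: 0.567
grip_force: 0.0
```

>>> jog_arm([
  {"turn": [0, 0, 0], "slide": [25, 50, 0], "claw": 55},
  {"turn": [0, 0, 0], "slide": [25, 50, 0], "claw": 55},
  {"turn": [0, 0, 0], "slide": [25, 50, 0], "claw": 55},
  {"turn": [0, 0, 0], "slide": [25, 50, 0], "claw": 55},
  {"turn": [0, 0, 0], "slide": [25, 50, 0], "claw": 55},
])

```text
t: 2.15
eef_pos: [420.2, -148.8, 404.9]
tcp_rot: [3.141, -0.0, 0.334]
ft_force: [0.4, 0.5, 0.4]
opening: 0.551
grip_force: 0.0
```

>>> jog_arm([
  {"turn": [0, 0, 0], "slide": [20, 50, 0], "claw": 55},
  {"turn": [0, 0, 0], "slide": [20, 50, 0], "claw": 55},
  {"turn": [0, 0, 0], "slide": [20, 50, 0], "claw": 55},
  {"turn": [0, 0, 0], "slide": [20, 45, 0], "claw": 55},
  {"turn": [0, 0, 0], "slide": [8, 9, 0], "claw": 55},
])

```text
t: 2.78
eef_pos: [508.3, 55.7, 404.5]
tcp_rot: [-3.141, 0.0, 0.337]
ft_force: [-0.5, -0.7, 1.0]
opening: 0.55
grip_force: 0.0
```

```bash
python3 - <<'E'
from h import *
s=state();print(s['t'],s['eef_pos'],s['tcp_rot'],s['ft_force'],s['joints'])
W=read_camera("wrist");S=read_camera("side")
print([(r['xy'],r['conf']) for r in look_for("hook_knob","wrist")], proj(W,[509,55.5,353]))
m=np.hstack([W['frame'][60:,80:480],S['frame'][60:,80:480]]);cv2.imwrite('pics/m2.png',m)
E
```

```text
2.775 [508.25645452  55.74822544 404.48041848] [-3.14141119e+00  1.53004465e-04  3.36825315e-01] [-0.52227704 -0.69563863  1.03389272] [-2.00594916e-02  1.80816767e-01  1.52389019e+00  1.17622340e-04
  1.43709245e+00  1.21389584e+00]
[([271.2, 225.6], 0.79)] [275.62959408 234.95229225]
```

View pics/m2.png

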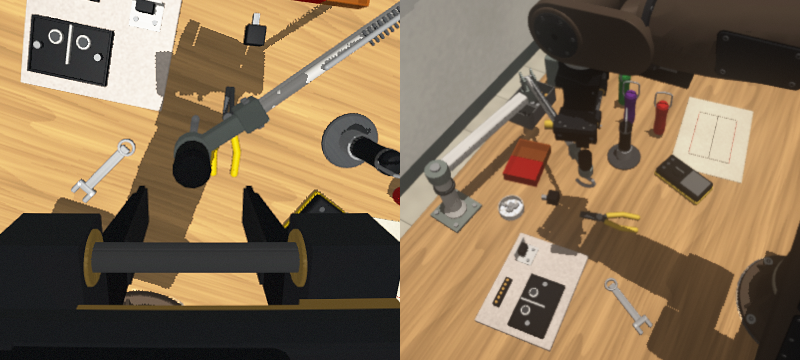

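The wrist view shows the knob (crop 191,170) centred between the fingers, close to where it was predicted. I'm descending and gripping.

>>> jog_arm([
  {"turn": [0, 0, 0], "slide": [0, 0, -40], "claw": 55},
  {"turn": [0, 0, 0], "slide": [0, 0, -35], "claw": 55},
  {"turn": [0, 0, 0], "slide": [0, 0, -14], "claw": 55},
  {"turn": [0, 0, 0], "slide": [0, 0, 0], "claw": 10},
  {"turn": [0, 0, 0], "slide": [0, 0, 0], "claw": 10},
])

```text
t: 3.55
eef_pos: [508.2, 53.2, 317.0]
tcp_rot: [3.141, -0.002, 0.333]
ft_force: [-2.2, 1.1, 0.5]
opening: 0.397
grip_force: 1.1
```

>>> jog_arm([
  {"turn": [0, 0, 0], "slide": [0, 0, 0], "claw": 10},
  {"turn": [0, 0, 0], "slide": [0, 0, 0], "claw": 10},
  {"turn": [0, 0, 0], "slide": [0, 0, 0], "claw": 10},
])

```text
t: 3.92
eef_pos: [507.9, 53.5, 316.1]
tcp_rot: [3.141, -0.001, 0.334]
ft_force: [-0.5, 0.4, 1.9]
opening: 0.285
grip_force: 30.0
```

>>> jog_arm([
  {"turn": [0, 0, 2], "slide": [0, -20, 0], "claw": 10},
  {"turn": [0, 0, 2], "slide": [-2, -35, 0], "claw": 10},
  {"turn": [0, 0, 2], "slide": [-3, -40, 0], "claw": 10},
  {"turn": [0, 0, 0], "slide": [-3, -40, 0], "claw": 10},
  {"turn": [0, 0, 0], "slide": [-2, -40, 0], "claw": 10},
])

```text
t: 4.55
eef_pos: [497.8, -122.7, 316.1]
tcp_rot: [3.141, -0.001, 0.439]
ft_force: [0.6, 1.0, 2.1]
opening: 0.282
grip_force: 30.0
```

>>> jog_arm([
  {"turn": [0, 0, 0], "slide": [-2, -40, 0], "claw": 10},
  {"turn": [0, 0, 0], "slide": [0, -40, 0], "claw": 10},
  {"turn": [0, 0, 0], "slide": [0, -28, 0], "claw": 10},
  {"turn": [0, 0, 0], "slide": [0, -12, 0], "claw": 10},
  {"turn": [0, 0, 0], "slide": [0, 0, 0], "claw": 10},
])

```text
t: 5.18
eef_pos: [495.8, -241.6, 315.8]
tcp_rot: [3.141, 0.0, 0.438]
ft_force: [-0.3, -0.2, 3.4]
opening: 0.281
grip_force: 30.0
```

Now I'll pull down 78 mm, with the hook about 50 mm short of the bail.

>>> jog_arm([
  {"turn": [0, 0, 0], "slide": [0, 0, -10], "claw": 10},
  {"turn": [0, 0, 0], "slide": [0, 0, -18], "claw": 10},
  {"turn": [0, 0, 0], "slide": [0, 0, -20], "claw": 10},
  {"turn": [0, 0, 0], "slide": [0, 0, -18], "claw": 10},
  {"turn": [0, 0, 0], "slide": [0, 0, -12], "claw": 10},
])

```text
t: 5.8
eef_pos: [496.3, -240.4, 238.1]
tcp_rot: [3.14, -0.001, 0.44]
ft_force: [1.5, -0.2, 11.6]
opening: 0.283
grip_force: 30.0
```

```bash
python3 - <<'E'
from h import *
s=state();print(s['t'],s['eef_pos'],s['tcp_rot'],s['ft_force'])
S=read_camera("side");T=read_camera("top");W=read_camera("wrist")
p=proj(S,[520,-232,170]);print(p)
def crop(c,u,v,w=40,h=30):
    u=int(np.clip(u,w,560-w));v=int(np.clip(v,h,420-h));print(u,v);return cv2.resize(c['frame'][v-h:v+h,u-w:u+w],(400,300),interpolation=cv2.INTER_CUBIC)
q=proj(W,[520,-232,170]);print(q)
t=proj(T,[520,-232,170])
m=np.vstack([np.hstack([crop(S,*p),crop(T,*t)]),np.hstack([crop(W,*q,80,60),cv2.resize(W['frame'],(400,300))])])
cv2.imwrite('pics/m3.png',m)
E
```

```text
5.8 [ 496.33582089 -240.39125167  238.07139559] [ 3.14010767e+00 -1.15160658e-03  4.39726955e-01] [ 1.50899722 -0.15734194 11.57652654]
[314.56759967 178.24658034]
[278.57355695 195.93112607]
314 178
343 231
278 195
```

View pics/m3.png

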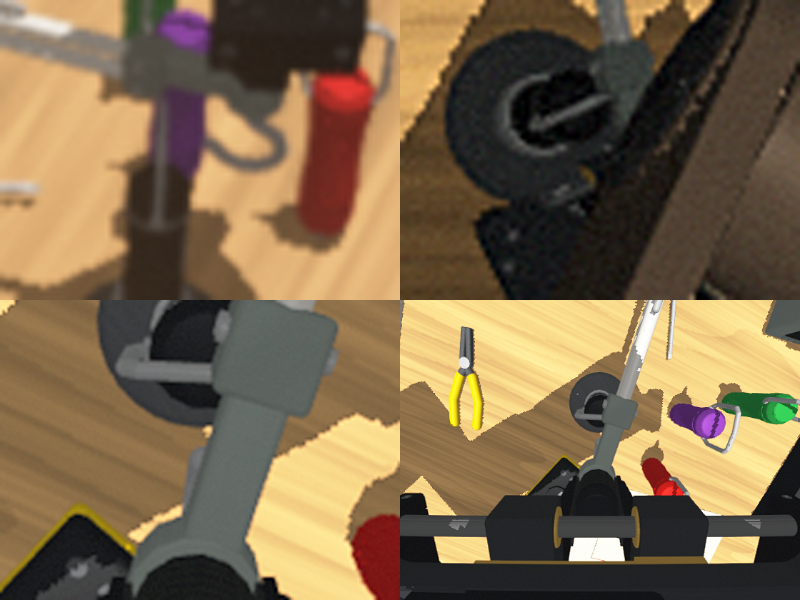

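```bash
python3 - <<'E'
from h import *
S=read_camera("side");W=read_camera("wrist")
k=np.array([496.3,-240.4])
for yaw in(5,15,23,30,40):
    a=np.radians(yaw);d=np.array([np.cos(a),np.sin(a)])
    print(yaw,*[np.round((proj(S,[*(k+r*d),z])-[274,148])*5) for r,z in((23,177),(0,161),(-18,170))])
for b in((542,-222),(545,-222)):
  for yaw in(-62,-67,-72):
    a=np.radians(yaw);d=np.array([np.cos(a),np.sin(a)])
    print(b,yaw,*[np.round((proj(W,[*(b+s*24*d),z])-[198,135])*2.5)+[0,300] for s in(-1,1) for z in(187,150)])
E
```

```text
5 [210. 135.] [249. 167.] [282. 165.]
15 [208. 140.] [249. 167.] [283. 161.]
23 [207. 145.] [249. 167.] [283. 158.]
30 [208. 148.] [249. 167.] [283. 155.]
40 [209. 154.] [249. 167.] [282. 150.]
(542, -222) -62 [112. 382.] [123. 365.] [292. 373.] [278. 358.]
(542, -222) -67 [112. 374.] [123. 359.] [292. 381.] [278. 365.]
(542, -222) -72 [112. 366.] [123. 352.] [291. 389.] [278. 371.]
(545, -222) -62 [117. 371.] [127. 357.] [298. 363.] [283. 349.]
(545, -222) -67 [116. 363.] [127. 350.] [297. 370.] [283. 356.]
(545, -222) -72 [117. 356.] [127. 343.] [296. 378.] [282. 363.]
```

The wrist and side views match the model: bail about (543,-222) at -66°, and hook tip at crop (207,140), pointing at the bail just below its crossbar. I'm sliding the hook in.

>>> jog_arm([
  {"turn": [0, 0, 0], "slide": [8, 3, 0], "claw": 10},
  {"turn": [0, 0, 0], "slide": [10, 4, 0], "claw": 10},
  {"turn": [0, 0, 0], "slide": [10, 4, 0], "claw": 10},
  {"turn": [0, 0, 0], "slide": [10, 4, 0], "claw": 10},
  {"turn": [0, 0, 0], "slide": [8, 3, 0], "claw": 10},
])

```text
t: 6.68
eef_pos: [542.7, -222.3, 239.0]
tcp_rot: [3.139, -0.001, 0.44]
ft_force: [-0.7, -1.2, 11.7]
opening: 0.28
grip_force: 30.0
```

```bash
python3 - <<'E'
from h import *
s=state();print(s['t'],s['eef_pos'],s['tcp_rot'],s['ft_force'],s['moment'])
S=read_camera("side");W=read_camera("wrist")
m=np.hstack([cv2.resize(S['frame'][145:205,270:350],(400,300),interpolation=cv2.INTER_CUBIC),cv2.resize(W['frame'][120:300,180:420],(400,300))])
cv2.imwrite('pics/m4.png',m)
E
```

```text
6.675 [ 542.70973242 -222.28265284  239.03649994] [ 3.13946852e+00 -1.45051153e-03  4.39925241e-01] [-0.74731584 -1.19491837 11.71553592] [-0.01011662  0.14499879 -0.02274193]
```

View pics/m4.png

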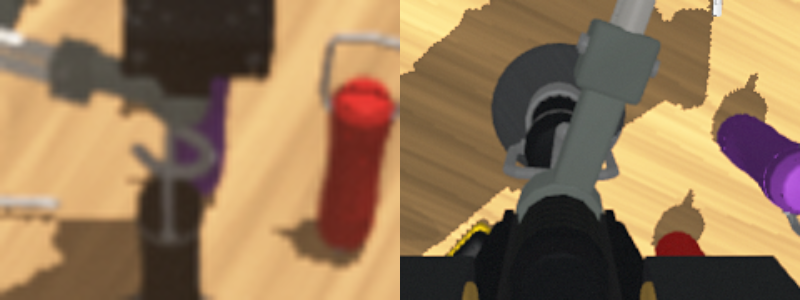

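The hook is through the bail: its tip (135,150) is left of the wire (168) and its back (213,160) is right of it. Easing up slowly.

>>> jog_arm([
  {"turn": [0, 0, 0], "slide": [0, 0, 5], "claw": 10},
  {"turn": [0, 0, 0], "slide": [0, 0, 6], "claw": 10},
  {"turn": [0, 0, 0], "slide": [0, 0, 5], "claw": 10},
  {"turn": [0, 0, 0], "slide": [0, 0, 3], "claw": 10},
  {"turn": [0, 0, 0], "slide": [0, 0, 3], "claw": 10},
])

```text
t: 7.4
eef_pos: [542.4, -222.3, 261.0]
tcp_rot: [3.14, -0.002, 0.44]
ft_force: [0.4, 0.5, 9.2]
opening: 0.28
grip_force: 30.0
```

>>> jog_arm([
  {"turn": [0, 0, 0], "slide": [0, 0, 3], "claw": 10},
  {"turn": [0, 0, 0], "slide": [0, 0, 4], "claw": 10},
  {"turn": [0, 0, 0], "slide": [0, 0, 4], "claw": 10},
  {"turn": [0, 0, 0], "slide": [0, 0, 4], "claw": 10},
  {"turn": [0, 0, 0], "slide": [0, 0, 4], "claw": 10},
])

```text
t: 8.02
eef_pos: [541.8, -223.5, 278.9]
tcp_rot: [3.141, -0.0, 0.439]
ft_force: [0.3, 1.5, 4.1]
opening: 0.279
grip_force: 30.0
```

>>> jog_arm([
  {"turn": [0, 0, 0], "slide": [0, 0, 4], "claw": 10},
  {"turn": [0, 0, 0], "slide": [0, 0, 4], "claw": 10},
  {"turn": [0, 0, 0], "slide": [0, 0, 4], "claw": 10},
  {"turn": [0, 0, 0], "slide": [0, 0, 4], "claw": 10},
  {"turn": [0, 0, 0], "slide": [0, 0, 4], "claw": 10},
])

```text
t: 8.65
eef_pos: [541.8, -223.5, 298.9]
tcp_rot: [3.142, 0.0, 0.439]
ft_force: [0.5, -0.0, 4.9]
opening: 0.282
grip_force: 30.0
```

>>> jog_arm([
  {"turn": [0, 0, 0], "slide": [0, 0, 4], "claw": 10},
  {"turn": [0, 0, 0], "slide": [0, 0, 4], "claw": 10},
  {"turn": [0, 0, 0], "slide": [0, 0, 4], "claw": 10},
  {"turn": [0, 0, 0], "slide": [0, 0, 4], "claw": 10},
  {"turn": [0, 0, 0], "slide": [0, 0, 0], "claw": 10},
])

```text
t: 9.28
eef_pos: [541.6, -223.5, 314.7]
tcp_rot: [-3.142, 0.0, 0.439]
ft_force: [-1.2, -0.5, 2.7]
opening: 0.281
grip_force: 30.0
```

```bash
python3 - <<'E'
from h import *
s=state();print(s['t'],s['eef_pos'],s['tcp_rot'],s['ft_force'],s['moment'])
S=read_camera("side");T=read_camera("top")
cv2.imwrite('pics/m5.png',np.hstack([cv2.resize(S['frame'][125:245,230:390],(400,300),interpolation=cv2.INTER_CUBIC),cv2.resize(T['frame'][150:300,90:290],(400,300))]))
E
```

```text
9.275 [ 541.61345543 -223.53014417  314.68202045] [-3.14152697e+00  4.26991793e-04  4.38530578e-01] [-1.1620267  -0.54532003  2.67610925] [-0.08774021 -0.03345462 -0.01619204]
```

View pics/m5.png

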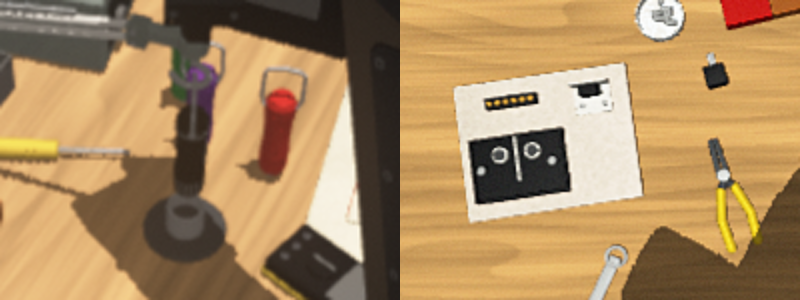

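The driver's nose (185,200) is clear above the tube mouth. The path to the plate is clear below the 65 mm nose height. I'll refine the plate's centre, then swing gently.

```bash
python3 - <<'E'
from h import *
for n,(u,v) in(("top",(150,233)),("side",(216,365))):
    c=read_camera(n);g=cv2.cvtColor(c['frame'],cv2.COLOR_BGR2GRAY)
    b=((g<70)*255).astype('uint8')
    k,l,st,ce=cv2.connectedComponentsWithStats(b)
    best=min([i for i in range(1,k) if st[i,4]>500],key=lambda i:np.hypot(*(ce[i]-[u,v])))
    cn=cv2.convexHull(np.argwhere(l==best)[:,::-1].astype(np.int32))
    m=cv2.moments(cn);ctr=(m['m10']/m['m00'],m['m01']/m['m00'])
    print(n,ctr,st[best],atz(c,ctr,20))
    P=np.array([atz(c,p[0].astype(float),20)[:2] for p in cn],np.float32);print(cv2.minAreaRect(P))
E
```

```text
top (149.47140631953715, 232.63462394303514) [ 124  214   51   38 1279] [529.90658142 275.25051786  20.        ]
((529.9012451171875, 274.9947814941406), (87.56710815429688, 129.24803161621094), 7.521252632141113)
side (216.2481788495353, 366.0716737838064) [ 189  335   55   63 1590] [527.36392652 278.91513452  20.        ]
((527.9453125, 275.9531555175781), (86.42282104492188, 126.99636840820312), 7.03688383102417)
```

>>> jog_arm([
  {"turn": [0, 0, 0], "slide": [0, 3, 0], "claw": 10},
  {"turn": [0, 0, 0], "slide": [0, 6, 0], "claw": 10},
  {"turn": [0, 0, 0], "slide": [0, 9, 0], "claw": 10},
  {"turn": [0, 0, 0], "slide": [0, 12, 0], "claw": 10},
  {"turn": [0, 0, 0], "slide": [0, 15, 0], "claw": 10},
])

```text
t: 10.1
eef_pos: [541.8, -177.5, 314.6]
tcp_rot: [3.142, 0.0, 0.439]
ft_force: [0.3, -0.2, 2.6]
opening: 0.281
grip_force: 30.0
```

>>> jog_arm([
  {"turn": [0, 0, 0], "slide": [-1, 17, 0], "claw": 10},
  {"turn": [0, 0, 0], "slide": [0, 18, 0], "claw": 10},
  {"turn": [0, 0, 0], "slide": [-1, 18, 0], "claw": 10},
  {"turn": [0, 0, 0], "slide": [0, 18, 0], "claw": 10},
  {"turn": [0, 0, 0], "slide": [-1, 18, 0], "claw": 10},
])

```text
t: 10.72
eef_pos: [538.8, -88.3, 314.7]
tcp_rot: [3.141, -0.0, 0.439]
ft_force: [-0.1, -0.4, 1.6]
opening: 0.275
grip_force: 30.0
```

>>> jog_arm([
  {"turn": [0, 0, 0], "slide": [0, 18, 0], "claw": 10},
  {"turn": [0, 0, 0], "slide": [-1, 18, 0], "claw": 10},
  {"turn": [0, 0, 0], "slide": [0, 18, 0], "claw": 10},
  {"turn": [0, 0, 0], "slide": [-1, 18, 0], "claw": 10},
  {"turn": [0, 0, 0], "slide": [0, 18, 0], "claw": 10},
])

```text
t: 11.35
eef_pos: [536.7, 1.7, 314.7]
tcp_rot: [3.141, 0.0, 0.439]
ft_force: [0.4, 0.3, 2.2]
opening: 0.278
grip_force: 30.0
```

>>> jog_arm([
  {"turn": [0, 0, 0], "slide": [-1, 18, 0], "claw": 10},
  {"turn": [0, 0, 0], "slide": [0, 18, 0], "claw": 10},
  {"turn": [0, 0, 0], "slide": [-1, 18, 0], "claw": 10},
  {"turn": [0, 0, 0], "slide": [0, 18, 0], "claw": 10},
  {"turn": [0, 0, 0], "slide": [-1, 18, 0], "claw": 10},
])

```text
t: 11.98
eef_pos: [533.8, 91.7, 314.7]
tcp_rot: [3.141, 0.0, 0.439]
ft_force: [-0.3, -1.4, 3.1]
opening: 0.283
grip_force: 30.0
```

>>> jog_arm([
  {"turn": [0, 0, 0], "slide": [-1, 18, 0], "claw": 10},
  {"turn": [0, 0, 0], "slide": [-1, 18, 0], "claw": 10},
  {"turn": [0, 0, 0], "slide": [-1, 18, 0], "claw": 10},
  {"turn": [0, 0, 0], "slide": [-1, 18, 0], "claw": 10},
  {"turn": [0, 0, 0], "slide": [-1, 18, 0], "claw": 10},
])

```text
t: 12.6
eef_pos: [528.7, 181.7, 314.7]
tcp_rot: [3.141, -0.0, 0.439]
ft_force: [0.5, -0.7, 3.5]
opening: 0.277
grip_force: 30.0
```

>>> jog_arm([
  {"turn": [0, 0, 0], "slide": [0, 18, 0], "claw": 10},
  {"turn": [0, 0, 0], "slide": [0, 17, 0], "claw": 10},
  {"turn": [0, 0, 0], "slide": [0, 15, 0], "claw": 10},
  {"turn": [0, 0, 0], "slide": [0, 13, 0], "claw": 10},
  {"turn": [0, 0, 0], "slide": [0, 11, 0], "claw": 10},
])

```text
t: 13.22
eef_pos: [528.8, 255.3, 314.6]
tcp_rot: [3.141, 0.0, 0.439]
ft_force: [0.2, -1.5, 3.1]
opening: 0.282
grip_force: 30.0
```

>>> jog_arm([
  {"turn": [0, 0, 0], "slide": [0, 9, 0], "claw": 10},
  {"turn": [0, 0, 0], "slide": [0, 6, 0], "claw": 10},
  {"turn": [0, 0, 0], "slide": [0, 4, 0], "claw": 10},
  {"turn": [0, 0, 0], "slide": [0, 1, 0], "claw": 10},
  {"turn": [0, 0, 0], "slide": [0, 0, 0], "claw": 10},
])

```text
t: 13.85
eef_pos: [528.8, 274.4, 314.7]
tcp_rot: [-3.142, 0.0, 0.438]
ft_force: [1.1, 0.8, 3.3]
opening: 0.282
grip_force: 30.0
```

>>> jog_arm([
  {"turn": [0, 0, 0], "slide": [0, 0, 0.5], "claw": 10},
  {"turn": [0, 0, 0], "slide": [0, 0, 0.5], "claw": 10},
  {"turn": [0, 0, 0], "slide": [0, 0, 0.5], "claw": 10},
  {"turn": [0, 0, 0], "slide": [0, 0, 0], "claw": 10},
  {"turn": [0, 0, 0], "slide": [0, 0, 0], "claw": 10},
])

```text
t: 14.48
eef_pos: [528.7, 274.4, 315.9]
tcp_rot: [3.142, 0.001, 0.438]
ft_force: [0.4, -0.2, -1.5]
opening: 0.279
grip_force: 30.0
```

```bash
python3 - <<'E'
from h import *
s=state();print(s['t'],s['eef_pos'],s['tcp_rot'],s['ft_force'],s['joints'])
S=read_camera("side");T=read_camera("top")
print(proj(S,[529,275.5,64]),proj(T,[529,275.5,350]))
cv2.imwrite('pics/m6.png',np.hstack([cv2.resize(S['frame'][240:420,120:360],(400,300),interpolation=cv2.INTER_CUBIC),cv2.resize(T['frame'][150:300,40:240],(400,300))]))
E
```

```text
14.475 [528.70588047 274.44663705 315.93277834] [3.14157100e+00 5.12166711e-04 4.38474957e-01] [ 0.43770156 -0.24187128 -1.51788663] [ 3.67976000e-01  3.65739688e-01  1.48998567e+00 -6.00879742e-05
  1.28637667e+00  1.50031424e+00]
[214.13410391 357.61201009] [ 95.84044354 229.60990905]
```

View pics/m6.png

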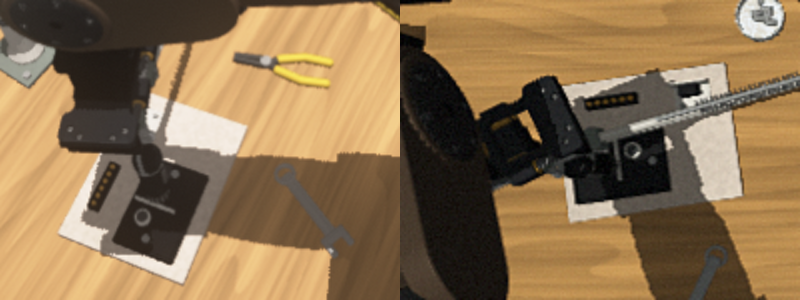

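The plate lies under the hanging point (side crop 157,196). The force shows the driver's weight was still on just before the top stop, so the arm is now fully up. I'll let it settle, then open just clear of the knob and withdraw upward.

>>> jog_arm([
  {"turn": [0, 0, 0], "slide": [0.5, 1, -0.3], "claw": 10},
  {"turn": [0, 0, 0], "slide": [0, 0, 0], "claw": 10},
  {"turn": [0, 0, 0], "slide": [0, 0, 0], "claw": 10},
  {"turn": [0, 0, 0], "slide": [0, 0, 0], "claw": 10},
  {"turn": [0, 0, 0], "slide": [0, 0, 0], "claw": 10},
])

```text
t: 15.2
eef_pos: [529.3, 275.5, 315.9]
tcp_rot: [3.142, -0.0, 0.439]
ft_force: [0.2, 1.0, -0.2]
opening: 0.281
grip_force: 30.0
```

>>> jog_arm([
  {"turn": [0, 0, 0], "slide": [0, 0, 0], "claw": 10},
  {"turn": [0, 0, 0], "slide": [0, 0, 0], "claw": 10},
  {"turn": [0, 0, 0], "slide": [0, 0, 0], "claw": 10},
  {"turn": [0, 0, 0], "slide": [0, 0, 0], "claw": 10},
  {"turn": [0, 0, 0], "slide": [0, 0, 0], "claw": 10},
])

```text
t: 15.82
eef_pos: [529.3, 275.5, 315.9]
tcp_rot: [3.141, 0.0, 0.439]
ft_force: [0.1, 0.3, -1.3]
opening: 0.283
grip_force: 30.0
```

>>> jog_arm([
  {"turn": [0, 0, 0], "slide": [0, 0, 0], "claw": 35},
  {"turn": [0, 0, 0], "slide": [0, 0, 0], "claw": 60},
  {"turn": [0, 0, 0], "slide": [0, 0, 0], "claw": 60},
  {"turn": [0, 0, 0], "slide": [0, 0, 0], "claw": 60},
  {"turn": [0, 0, 0], "slide": [0, 0, 0], "claw": 60},
])

```text
t: 16.45
eef_pos: [529.3, 275.5, 315.9]
tcp_rot: [3.141, -0.0, 0.439]
ft_force: [0.2, -0.6, -0.1]
opening: 0.598
grip_force: 0.0
```

>>> jog_arm([
  {"turn": [0, 0, 0], "slide": [0, 0, 10], "claw": 60},
  {"turn": [0, 0, 0], "slide": [0, 0, 25], "claw": 60},
  {"turn": [0, 0, 0], "slide": [0, 0, 30], "claw": 60},
  {"turn": [0, 0, 0], "slide": [0, 0, 30], "claw": 60},
  {"turn": [0, 0, 0], "slide": [0, 0, 0], "claw": 60},
])

```text
t: 17.08
eef_pos: [529.6, 275.7, 413.6]
tcp_rot: [3.141, -0.005, 0.439]
ft_force: [0.3, -0.7, -0.5]
opening: 0.598
grip_force: 0.0
```

>>> jog_arm([
  {"turn": [0, 0, 0], "slide": [-5, -30, 10], "claw": 60},
  {"turn": [0, 0, 0], "slide": [-10, -50, 10], "claw": 60},
  {"turn": [0, 0, 0], "slide": [-10, -50, 0], "claw": 60},
  {"turn": [0, 0, 0], "slide": [-10, -50, 0], "claw": 60},
  {"turn": [0, 0, 0], "slide": [-10, -50, 0], "claw": 60},
])

```text
t: 17.7
eef_pos: [483.5, 44.1, 430.3]
tcp_rot: [-3.141, 0.001, 0.439]
ft_force: [0.1, -0.0, -0.6]
opening: 0.599
grip_force: 0.0
```

>>> jog_arm([
  {"turn": [0, 0, 0], "slide": [-10, -50, 0], "claw": 60},
  {"turn": [0, 0, 0], "slide": [-10, -50, 0], "claw": 60},
  {"turn": [0, 0, 0], "slide": [-10, -50, 0], "claw": 60},
  {"turn": [0, 0, 0], "slide": [-10, -50, 0], "claw": 60},
  {"turn": [0, 0, 0], "slide": [0, 0, 0], "claw": 60},
])

```text
t: 18.32
eef_pos: [443.5, -157.0, 430.0]
tcp_rot: [-3.141, 0.001, 0.434]
ft_force: [-0.8, 0.4, -0.5]
opening: 0.598
grip_force: 0.0
```

```bash
python3 - <<'E'
from h import *
s=state();print(s['t'],s['eef_pos'],s['ft_force'])
S=read_camera("side");T=read_camera("top")
for q in("hook_knob","driver_bail","driver"):
    print(q,[(np.round(r['xy']),round(r['conf'],2)) for n in("side","top") for r in look_for(q,n)])
for z in(64,243,353):print(z,(proj(S,[529,275.5,z])-[120,240])/.6,(proj(T,[529,275.5,z])-[40,150])*2)
cv2.imwrite('pics/m7.png',np.hstack([cv2.resize(S['frame'][240:420,120:360],(400,300),interpolation=cv2.INTER_CUBIC),cv2.resize(T['frame'][150:300,40:240],(400,300))]))
E
```

```text
18.325 [ 443.5082375  -156.97346209  430.04088666] [-0.84336651  0.36630971 -0.54314001]
hook_knob [(array([230., 264.]), 0.7), (array([196., 304.]), 0.61), (array([104., 227.]), 0.75)]
driver_bail [(array([210., 342.]), 0.87), (array([304., 138.]), 0.87), (array([310., 163.]), 0.7), (array([338., 172.]), 0.65), (array([134., 233.]), 0.85), (array([406., 185.]), 0.7), (array([383., 203.]), 0.67)]
driver [(array([342., 173.]), 0.83), (array([302., 146.]), 0.77), (array([310., 164.]), 0.7), (array([212., 343.]), 0.66), (array([382., 205.]), 0.78), (array([134., 232.]), 0.7), (array([170., 224.]), 0.61), (array([407., 185.]), 0.56)]
64 [156.89017318 196.02001681] [208.47839248 165.28664741]
243 [138.05759694 140.01469011] [155.59961072 161.96676197]
353 [123.08186128  95.27297094] [110.26408168 159.13135801]
```

View pics/m7.png

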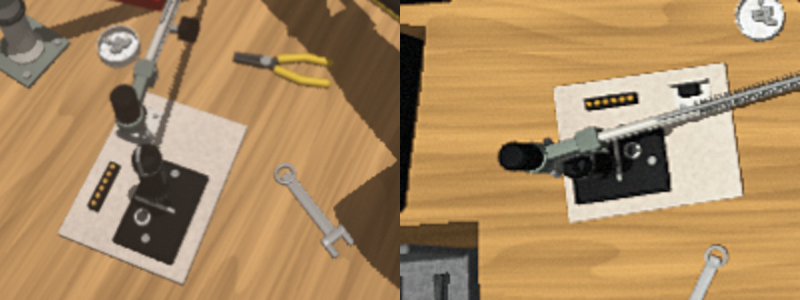

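The driver hangs from the hook over the plate: knob at side crop (125,95), bail (140,140), nose (155,198), all as predicted. The relay, pliers, spanner and tin look undisturbed. I'll let it settle, check that it's still, and hand in.

>>> jog_arm([
  {"turn": [0, 0, 0], "slide": [0, 0, 0], "claw": 60},
  {"turn": [0, 0, 0], "slide": [0, 0, 0], "claw": 60},
  {"turn": [0, 0, 0], "slide": [0, 0, 0], "claw": 60},
  {"turn": [0, 0, 0], "slide": [0, 0, 0], "claw": 60},
  {"turn": [0, 0, 0], "slide": [0, 0, 0], "claw": 60},
])

```text
t: 19.35
eef_pos: [444.3, -154.6, 430.8]
tcp_rot: [3.142, 0.0, 0.438]
ft_force: [-0.2, 0.1, -0.4]
opening: 0.602
grip_force: 0.0
```

>>> jog_arm([
  {"turn": [0, 0, 0], "slide": [0, 0, 0], "claw": 60},
  {"turn": [0, 0, 0], "slide": [0, 0, 0], "claw": 60},
  {"turn": [0, 0, 0], "slide": [0, 0, 0], "claw": 60},
  {"turn": [0, 0, 0], "slide": [0, 0, 0], "claw": 60},
  {"turn": [0, 0, 0], "slide": [0, 0, 0], "claw": 60},
])

```text
t: 19.98
eef_pos: [444.3, -154.5, 430.9]
tcp_rot: [3.142, -0.0, 0.439]
ft_force: [-0.6, 0.7, 0.3]
opening: 0.597
grip_force: 0.0
```

```bash
python3 - <<'E'
from h import *
f=[read_camera("side")['frame'][240:420,120:360].astype(int) for _ in range(8)]
m=[(np.abs(g-f[0]).max(2)>25).sum() for g in f];print(m)
if max(m)<25: print(job_done())
E
```

```text
[np.int64(0), np.int64(0), np.int64(0), np.int64(0), np.int64(0), np.int64(0), np.int64(0), np.int64(0)]
the job is handed in; nothing more can be done
None
```

Job handed in at about 20 s of the 69 s allowed: the black screwdriver hangs still from the hook over the middle of the lamp plate, with the balancer arm fully up, the gripper clear and no other item seen to have moved.

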